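Hang the battery driver on the sprung balance arm

ROBOT

A 6-joint arm with a two-finger parallel gripper is mounted at the origin on a cart in front of the work surface, level with it; the furniture and walls round the work are solid. World frame = base frame: x ahead of the robot, y to its left, z up, the work surface at z = 0. Lengths are in m, angles in rad, forces in N, time in s.
With the tool pointing down it reaches from about 0.15 to 0.775 m from the base axis. Payload 6.1 kg.
Tool frame: the origin (TCP) lies at the very end of the fingers, on their centre line; the grasp point (between the pads) lies 19 mm behind it; z points along the fingers, y is the line along which they close (so a half turn about z gives the same grasp; the last joint's range is limited). The gripper opens to 85 mm and grips with 20 to 120 N. Pads are 22 mm wide; open, the fingers measure 114 mm over their backs; the gripper's body (76 mm by 85 mm) begins 54 mm behind the grasp point. The pads swing forward as they close: fully open they stand 13 mm farther back than shut.
Start: joints at [1.34, 0.126, -0.04, 1.405, 0, 1.571], TCP at [0.12, 0.511, 0.231] pointing down, gripper open.
Joint ranges: [-2.72, 2.72], [-0.95, 1.95], [-1.27, 1.35], [-1.78, 2.02], [-1.46, 1.47], [-3.14, 3.14]. Speed limits (rad/s): [2.39, 2.39, 3.01, 3.14, 3.14, 3.14].

INTERFACE

Orientations are given as a unit quaternion [x, y, z, w].
In Python, from cell import r gives the robot as it stands.
- The arm moves only by the tool apply_moves, never from a script. Its argument "commands" is one flat list of numbers, 5 for each row, row after row: the finger opening in cm, from 0 to 8.54, then the shift along the tool's x, y, z in cm, then the turn about the tool's z in rad. In form: [grip, dx, dy, dz, roll, grip, dx, dy, dz, roll, ...]. A call has 1 to 20 rows; each row is the pose to reach, as a shift and turn from the pose commanded when the call began, along the tool's axes at that moment; what a row does not reach only later rows make up. A row lasts 1/8 s, in which the tool goes at most 62.5 mm and 10.7 degrees, less where a joint would pass 70% of its speed; a pose out of reach is approached as far as the arm can. A call with a gripper value outside its range is refused whole. The fingers move at their own pace and stop on an object; "force" is the grip in N (left out, the last holds). Time passes only in rows, so rows that repeat a pose let the fingers close. It gives the time, the measured TCP pose, the force, the opening and the grip force at its end, in the units of the state.
- r.observe(): the state, without advancing time (a new reading comes with each control period).
- r.grab_frame(name): name is "scene" or "top"; returns a dict with "image" (384x512x3 uint8, red, green, blue), "fov_y" (degrees; the focal length in pixels is half the picture's height over the tangent of half this angle, whatever the lens; pixels are square), "cx", "cy" (the principal point, pixels), "R" (3x3) and "t" (3): a world point X has camera coordinates R X + t. Camera axes: x right, y down, z forward; pixel columns grow to the right and rows downward; lengths in m; the calibration is good to about 2 mm. A picture is of the moment at which its call begins. There is no depth.
- r.hand_in(): hands the job in; it is judged then, once.
Trained networks look in a picture, given as the dict that the camera call returned (one of the last four; its "shot" number tells which), for a name from the list of things; names that differ only in an ending like _2 or _b are one class to them, and where a whole thing is asked for, a point or a joint stands for the part that bears it (a point fixed in the world has none). Each returns a list of dicts, best first, with "score" (0 to 1); they miss things now and then, are a little off and sometimes report something else, mostly with a low value. They report only what shows in the picture. A call takes as long as a camera call.
- r.cut_out(picture, label): "pixels" (384x512 bool, what is visible of it) and "bbox" ([left, top, width, height] in pixels, round what is visible of it).
The state is a dict: "time_s": time; "q": joint angles; "dq": joint speeds; "joint_torque": joint torques, N m; "tcp_pos": TCP position; "ee_rot": TCP orientation; "ft_force": force on the tool from outside, world axes, zero at the start; "wrist_torque": the same for the moment, N m; "width": finger opening in m; "finger_force": force on a finger pad.
Only numpy, scipy, OpenCV 4.12 (cv2) and the standard library are available. Lean on these libraries where they do the work, as an engineer would, in place of code of your own. Each camera call takes 0.05 s, during which the arm holds its last target. There are 200 camera calls.

TASK

Lift the battery screwdriver out of its charging dock and hang it in the fork of the sprung balance arm: neck slid in between the prongs and the square flange set down fully home inside the yellow lips. The arm sinks under the driver's weight, so keep hold and ride it down gently, letting go only once the arm carries all the weight and has settled, so that it neither drops nor springs up. Do not force the arm, leave the other things on the counter where they are, and leave the driver hanging upright and still.

Things in the scene. Friction and masses are not known exactly. Their poses are not given: they have to be found in the camera images.
- driver: black battery screwdriver with orange side grips, 194 mm tall, 0.35 to 0.9 kg (not known beforehand), upright in the dock, bit down. Origin at the bit's tip, z up. Height above it: nose, at most 26 mm thick, to 40 mm; round body, 38 mm, to 97; aluminium neck, 26 mm along y and 30 along x, to 125; square flange 48 x 48 mm to 133; grip to 191. Half a turn about z makes no difference
- driver_grip (a point): point on the driver, 163 mm above its origin: middle of the black grip, 36 mm wide along its y, 40 mm along its x, from 30 mm below to 28 mm above this point; take it here from above, fingers closing along y
- driver_seat (a point): point on the driver: centre of the underside of its square aluminium flange, 125 mm above the driver's origin and 38 mm below driver_grip; axes as the driver's
- dock: black charging dock fixed to the counter, 84 x 74 x 50 mm, green lamp in front; the driver's nose stands in a 30 mm hole in its middle, the shoulder of the round body on its top. Origin at the centre of its underside. Lift the driver straight up by more than 45 mm to clear it
- fork_seat (a point): seat of the balance arm's dark steel fork: centre of the flange's place on the top face of the 8 mm plate, about 0.25 m up when empty. z up; +x leads into the fork, to the post. Sloped yellow lips 5 mm high stand round it, 52 x 52 mm at their foot, for the 48 mm flange: bring the flange in 8 to 15 mm above the plate, then down inside the lips. The fork stays level as the arm sinks
- fork_mouth (a point): open end of the fork's slot, between the prong tips, 58 mm before fork_seat along the fork's -x, same height and axes. The slot, 31 mm wide along y, takes the driver's 26 mm neck (driver's y along the fork's y, either way round); it flares open over the last 20 mm and ends 18 mm past fork_seat
- balancer_bar (a joint): sinking of the arm's parallel bars (170 mm between pivots), rad: 0 = at the upper stop, bars sloping 0.35 rad up to the fork; positive = down, to 0.75. The fork goes down an arc: by 170 mm x (sin 0.35 - sin(0.35 - value)), and outward (its -x) by 170 mm x (cos(0.35 - value) - cos 0.35), 10 mm at most. Springs: about 1.5 N at the fork moves it, then about 80 N per m more; lightly damped
- balancer_head: level end piece of the balance arm, grey cheeks with the dark steel fork on top, 125 mm long in all, 74 mm wide; origin on the upper bar pivot, 66 mm behind (+x of) and 20 mm below fork_seat, axes as the fork's. Bars run from it to a fixed steel post, 208 mm high on a 112 mm base, its axis 260 mm behind fork_seat when empty; the arm swings about it with slight friction
- parts_tin: bystander: open blue and white tin of brass nuts, 74 mm across, 48 mm high, origin at the centre of its underside
- small_carton: bystander: small white carton, 71 x 57 x 63 mm, origin at the centre of its underside
- coupling: bystander: grey pipe coupling, 40 mm across, 45 mm high, standing, origin at the centre of its underside
- stapler: bystander: blue stapler, 130 x 36 x 42 mm, origin at the centre of its underside
- wrench: bystander: adjustable wrench lying flat, 208 x 53 x 12 mm, origin at the centre of its underside
- marker: bystander: black felt marker lying, 129 x 17 x 19 mm, origin at the centre of its underside

How it is judged:
By the outcome, as a careful person would: the job done as asked, in the order asked, and still so for the second after the job is handed in, with the robot touching nothing.
It also fails if it takes over 64 s, if anything falls off the work surface, if the arm or the gripper's body presses on something with over 40 N, if the wrist force passes 120 N, or if a joint passes its speed limit or range.

## Working session

There is one attempt and no reset: what is moved stays moved. The work goes in short steps, Python scripts to look and compute and a tool call to move; the robot and the scene stay as the last step left them, time stands still between calls to the robot, and variables do not carry over. Pictures are saved under pics/ and viewed, at most 10 in all, crops included, and the job is handed in when it is done.

Besides the shell and the picture viewer there is one more tool, called as name(argument=value, ...) on one line, values as JSON. apply_moves: Moves the arm, as the interface text tells. Its arguments: {"type":"object","properties":{"commands":{"type":"array","items":{"type":"number"}},"force":{"type":"number"}},"required":["commands"]}

```bash
mkdir -p pics; ls
cat > h.py <<'E'
import numpy as np, cv2
from cell import r
def K(p):
    f=p["image"].shape[0]/2/np.tan(np.radians(p["fov_y"])/2)
    return f,p["cx"],p["cy"]
def ray(p,u,v):
    f,cx,cy=K(p);R=np.array(p["R"]);t=np.array(p["t"])
    d=R.T@np.array([(u-cx)/f,(v-cy)/f,1]);return -R.T@t,d/np.linalg.norm(d)
def proj(p,X):
    f,cx,cy=K(p);c=np.array(p["R"])@np.array(X)+np.array(p["t"]);return np.array([cx+f*c[0]/c[2],cy+f*c[1]/c[2]])
def atz(p,u,v,z):
    o,d=ray(p,u,v);return o+d*(z-o[2])/d[2]
def tri(a,b):
    A=np.zeros((3,3));B=np.zeros(3)
    for o,d in (a,b):
        M=np.eye(3)-np.outer(d,d);A+=M;B+=M@o
    return np.linalg.solve(A,B)
def save(p,n):cv2.imwrite("pics/"+n,cv2.cvtColor(p["image"],cv2.COLOR_RGB2BGR))
E
python3 - <<'E'
from h import *
s=r.observe();print({k:np.round(v,3) for k,v in s.items()})
S=r.grab_frame("scene");T=r.grab_frame("top")
save(S,"s1.png");save(T,"t1.png")
for n,p in(("scene",S),("top",T)):
    print(n,np.round(p["R"],3).tolist(),np.round(p["t"],3),p["fov_y"],p["cx"],p["cy"], "cam",ray(p,0,0)[0])
    for l in ("driver","dock","balancer_head","fork_seat","parts_tin","small_carton","coupling","stapler"):
        d=r.cut_out(p,l)
        print(l,[(round(x["score"],2),x["bbox"]) for x in d[:2]])
E
```

```text
pics
{'time_s': np.float64(0.0), 'q': array([ 1.34 ,  0.126, -0.041,  1.405, -0.   ,  1.571]), 'dq': array([ 0.002, -0.001,  0.   , -0.001, -0.001,  0.001]), 'joint_torque': array([ 0.0000e+00, -4.3591e+01,  3.5293e+01,  1.7000e-02, -0.0000e+00,
        0.0000e+00]), 'tcp_pos': array([0.12 , 0.511, 0.231]), 'ee_rot': array([ 0.115,  0.993, -0.001, -0.   ]), 'ft_force': array([-0.853,  0.253, -0.787]), 'wrist_torque': array([ 0.03 , -0.008, -0.012]), 'finger_force': np.float64(0.0), 'width': np.float64(0.085)}
scene [[0.827, -0.562, 0.012], [-0.41, -0.619, -0.67], [0.384, 0.549, -0.742]] [-0.476  0.283  1.358] 45.74869297910611 257.60032092265004 188.70972007029923 cam [-0.01102549 -0.8388269   1.2034162 ]
driver [(0.6, [166.8, 115.2, 17.0, 36.0]), (0.45, [256.1, 188.2, 54.7, 33.5])]
dock [(0.95, [166.3, 138.3, 27.3, 32.9])]
balancer_head [(0.96, [253.1, 187.4, 54.2, 34.0])]
fork_seat [(0.6, [256.4, 188.7, 54.3, 34.4])]
parts_tin [(0.74, [208.1, 186.5, 22.7, 23.7])]
small_carton [(0.68, [191.0, 162.6, 24.3, 27.3])]
coupling [(0.64, [224.1, 151.6, 16.6, 19.7]), (0.57, [259.1, 189.1, 49.3, 32.2])]
stapler [(0.71, [169.3, 185.1, 22.2, 23.6]), (0.69, [274.3, 311.4, 46.8, 17.4])]
top [[0.018, -1.0, 0.012], [-0.984, -0.02, -0.175], [0.175, -0.009, -0.984]] [-0.061  0.553  1.393] 46.4422054978925 248.65101664867976 183.36150020457438 cam [ 0.30057492 -0.03808416  1.46871235]
driver [(0.75, [104.5, 201.1, 25.1, 21.2])]
dock [(0.68, [105.8, 200.9, 34.5, 29.2]), (0.22, [289.2, 165.5, 35.3, 48.6])]
balancer_head [(0.61, [292.1, 167.2, 33.3, 47.2])]
fork_seat [(0.7, [294.1, 162.9, 33.1, 53.1])]
parts_tin [(0.91, [198.3, 196.8, 25.1, 29.5])]
small_carton [(0.7, [158.6, 195.8, 22.3, 28.9])]
coupling []
stapler [(0.8, [350.3, 211.4, 25.7, 36.3])]
```

Run:
```python
import cv2
s=cv2.imread("pics/s1.png");t=cv2.imread("pics/t1.png")
cv2.imwrite("pics/s1c.png",cv2.resize(s[95:255,140:350],(787,600),interpolation=cv2.INTER_CUBIC))
cv2.imwrite("pics/t1c.png",cv2.resize(t[130:280,90:390],(800,400),interpolation=cv2.INTER_CUBIC))
```

```text
(no output)
```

View pics/s1c.png

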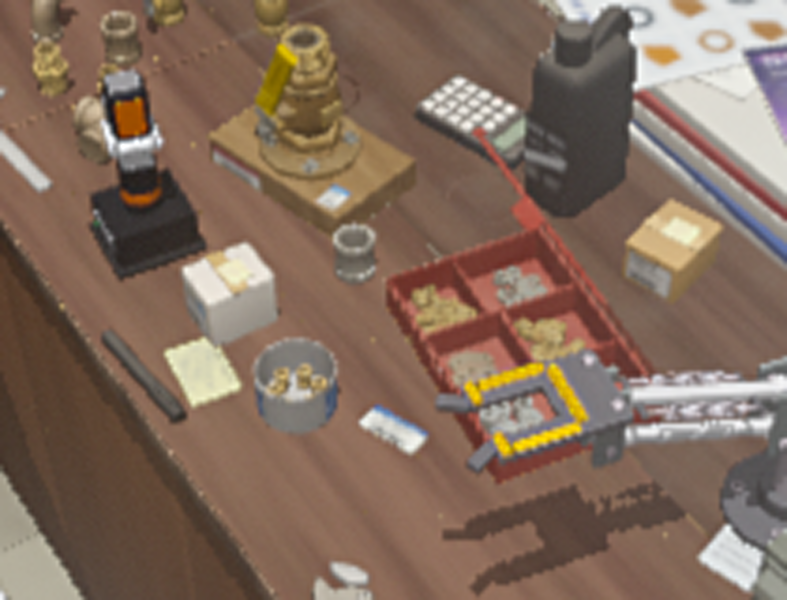

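View pics/t1c.png

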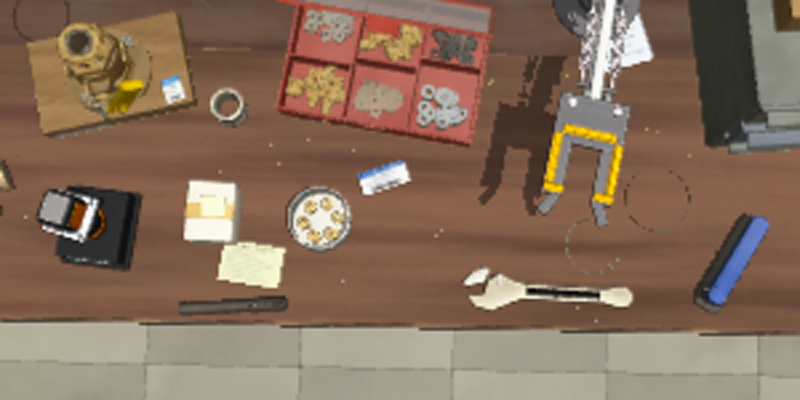

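The scene crop shows the driver in its dock on the left (crop about 130,130) and the empty fork at (540,410), open toward the robot. In the top crop the driver is at (65,212) and the fork at (585,160). Next I'll take closer crops to get the yaws.

Run:
```python
import cv2,numpy as np
s=cv2.imread("pics/s1.png");t=cv2.imread("pics/t1.png")
def c(im,x,y,w,h):
    o=cv2.resize(im[y:y+h,x:x+w],(400,300),interpolation=cv2.INTER_CUBIC)
    k=400/w
    for i in range(0,w,10):
        cv2.line(o,(int((i+.5)*k),0),(int((i+.5)*k),6),(255,255,255),1); cv2.putText(o,str(x+i),(int((i+.5)*k)-8,16),0,.33,(255,255,255),1)
    for j in range(0,h,10):
        cv2.line(o,(0,int((j+.5)*k)),(6,int((j+.5)*k)),(255,255,255),1); cv2.putText(o,str(y+j),(8,int((j+.5)*k)+4),0,.33,(255,255,255),1)
    return o
o=np.vstack([np.hstack([c(s,140,112,80,60),c(t,95,190,64,48)]),np.hstack([c(s,245,175,80,60),c(t,270,155,88,66)])])
cv2.imwrite("pics/z1.png",o)
```

```text
(no output)
```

View pics/z1.png

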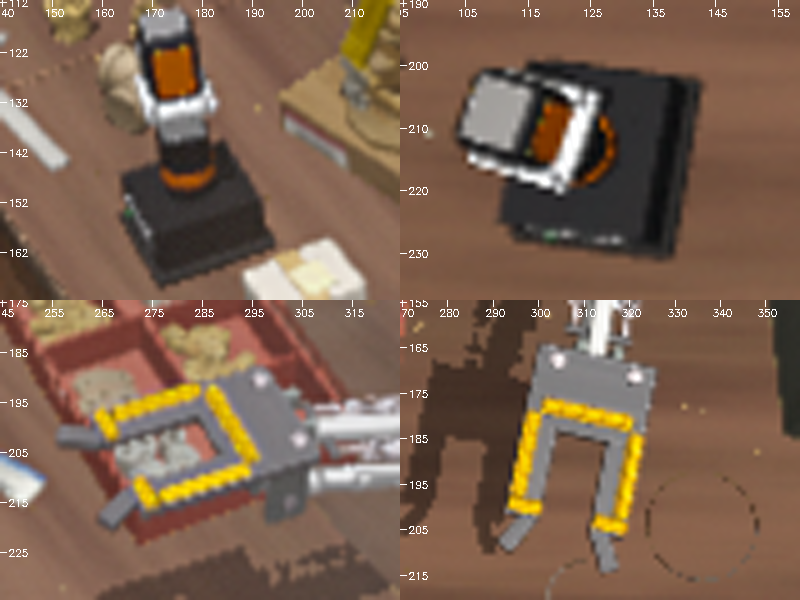

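The top view puts the driver's flange yaw near -20° and the fork near -11°, with the driver's narrow side along y. I'll fit both poses to the white and yellow pixels in the two views.

```bash
cat > fit.py <<'E'
from h import *
from scipy.optimize import minimize, differential_evolution
SS=8
def fill(p,polys,box):
    x,y,w,h=box;m=np.zeros((h*SS,w*SS),np.uint8)
    for P in polys:
        q=np.array([proj(p,X) for X in P])
        q=((q-[x,y]+.5)*SS)
        cv2.fillPoly(m,[np.round(q).astype(np.int32)],1)
    return cv2.resize(m.astype(np.float32),(w,h),interpolation=cv2.INTER_AREA)
def hullfill(p,P,box):
    q=np.array([proj(p,X) for X in P],np.float32);x,y,w,h=box
    q=cv2.convexHull(((q-[x,y]+.5)*SS).astype(np.float32))
    m=np.zeros((h*SS,w*SS),np.uint8);cv2.fillConvexPoly(m,np.round(q).astype(np.int32),1)
    return cv2.resize(m.astype(np.float32),(w,h),interpolation=cv2.INTER_AREA)
def boxpts(x,y,yaw,lx,ly,z0,z1):
    c,s=np.cos(yaw),np.sin(yaw)
    return [[x+c*a*lx/2-s*b*ly/2,y+s*a*lx/2+c*b*ly/2,z] for a in(-1,1) for b in(-1,1) for z in(z0,z1)]
def crop(p,b):return p["image"][b[1]:b[1]+b[3],b[0]:b[0]+b[2]].astype(np.float32)
def yellow(p,b):
    c=crop(p,b);return np.clip((np.minimum(c[...,0],c[...,1])-c[...,2]-40)/100,0,1)*(c[...,1]>0.6*c[...,0])
def fitfork(views,x0):
    obs=[yellow(p,b) for p,b in views]
    def polys(v):
        x,y,z,yaw,w,xf,inn=v
        a=[(xf,inn),(inn,inn),(inn,-inn),(xf,-inn),(xf,-inn-w),(inn+w,-inn-w),(inn+w,inn+w),(xf,inn+w)]
        c,s=np.cos(yaw),np.sin(yaw);return [[[x+c*i-s*j,y+s*i+c*j,z] for i,j in a]]
    def cost(v):
        return sum(np.abs(fill(p,polys(v),b)-o).sum() for (p,b),o in zip(views,obs))+1e4*max(0,abs(v[6]-.027)-.002)+1e4*max(0,abs(v[4]-.006)-.004)
    d=np.array([.02,.02,.03,.1,.003,.008,.002])
    res=differential_evolution(cost,[(a-b,a+b) for a,b in zip(x0,d)],seed=1,maxiter=120,popsize=10,tol=1e-6)
    return res.x,res.fun,sum(o.sum() for o in obs)
def white(p,b):
    c=crop(p,b);return np.clip((c.min(2)-95)/60,0,1)
def fitdrv(views,x0,zfix=None,d=(.02,.02,.02,.3)):
    obs=[white(p,b) for p,b in views]
    def cost(v):
        x,y,z,yaw=v;e=0
        for (p,b),o in zip(views,obs):
            g=hullfill(p,boxpts(x,y,yaw,.040,.036,z+.133,z+.191),b)
            f=np.maximum(hullfill(p,boxpts(x,y,yaw,.048,.048,z+.125,z+.133),b),hullfill(p,boxpts(x,y,yaw,.030,.026,z+.110,z+.125),b))
            e+=(np.abs(o-f)*(1-g)).sum()+.3*(g*o)[:].sum()*0+ .15*((1-g)*(1-f)*0).sum()
            e+=.5*(g*(o>.8)).sum()*0
        return e
    res=differential_evolution(cost,[(a-b,a+b) for a,b in zip(x0,d)],seed=1,maxiter=150,popsize=12,tol=1e-6)
    return res.x,res.fun,[o.sum() for o in obs]
E
python3 - <<'E'
from fit import *
S=r.grab_frame("scene");T=r.grab_frame("top")
print("dock c",atz(T,122,214,.05),"drv top",atz(T,110.5,208,.2), "scene drv top",atz(S,173,118,.2))
f0=atz(T,309,192,.255);print("fork0",f0,atz(S,275,204,.255))
x,e,n=fitfork([(S,(245,175,70,55)),(T,(280,160,60,60))],[f0[0],f0[1],.255,-.19,.006,-.026,.027]);print("fork",np.round(x,4),e,n)
d0=atz(T,116.5,211,.139)
x,e,n=fitdrv([(S,(155,110,40,36)),(T,(98,195,34,30))],[d0[0],d0[1],.01,-.35]);print("drv",np.round(x,4),e,n)
E
```

```text
dock c [0.44662825 0.34908782 0.05      ] drv top [0.44763668 0.34186824 0.2       ] scene drv top [0.44912936 0.33635971 0.2       ]
fork0 [ 0.49619103 -0.21519352  0.255     ] [ 0.48719565 -0.20948409  0.255     ]
fork [ 0.4999 -0.2139  0.2554 -0.2012  0.0085 -0.034   0.0274] 154.08624267578125 438.11
drv [ 0.4483  0.3428  0.014  -0.2423] 69.74889373779297 [np.float32(168.36667), np.float32(167.85)]
```

apply_moves(commands=[8.54,-2,-0.5,-3,0,8.54,-6,-1.5,-5,0,8.54,-11,-2.8,-5,0,8.54,-16,-4,-5,0,8.54,-21,-5.3,-5,0,8.54,-26,-6.5,-5,0,8.54,-31,-7.8,-5,0,8.54,-34.5,-8.7,-5,0,8.54,-35.8,-9,-5,0,8.54,-35.8,-9,-5,0], force=60)

```text
time_s: 2.25
tcp_pos: [0.4482, 0.3414, 0.281]
ee_rot: [0.116, 0.993, -0.0, -0.0]
ft_force: [-0.4, 0.0, -0.1]
width: 0.0855
finger_force: 0.0
```

Run:
```python
from h import *
s=r.observe();print({k:np.round(s[k],4) for k in("time_s","tcp_pos","ee_rot","ft_force","width")})
p=r.grab_frame("scene");t=r.grab_frame("top")
a=cv2.resize(p["image"][90:180,130:250],(400,300),interpolation=cv2.INTER_CUBIC);b=cv2.resize(t["image"][170:248,80:184],(400,300),interpolation=cv2.INTER_CUBIC)
cv2.imwrite("pics/a2.png",np.hstack([a,b])[...,::-1])
```

```text
{'time_s': np.float64(2.25), 'tcp_pos': array([0.4482, 0.3414, 0.281 ]), 'ee_rot': array([ 1.157e-01,  9.933e-01, -1.000e-04, -3.000e-04]), 'ft_force': array([-0.3551,  0.0265, -0.1135]), 'width': np.float64(0.0855)}
```

View pics/a2.png

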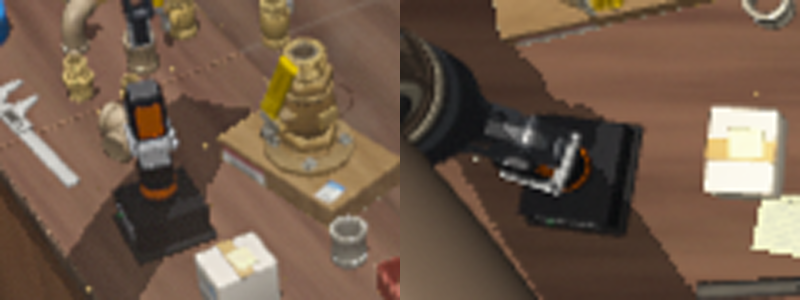

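The gripper stands directly above the driver (scene crop about 145,30, with the driver below it at 145,110). I'll descend and grip.

apply_moves(commands=[8.54,0,0,2,0,8.54,0,0,5,0,8.54,0,0,8,0,8.54,0,0,10.5,0,8.54,0,0,12,0,8.54,0,0,12.6,0,8.54,0,0,12.6,0,5,0,0,12.6,0,3.8,0,0,12.6,0,3,0,0,12.6,0,2.5,0,0,12.6,0,2.5,0,0,12.6,0,2.5,0,0,12.6,0,2.5,0,0,12.6,0], force=60)

```text
time_s: 4.1
tcp_pos: [0.4485, 0.3421, 0.156]
ee_rot: [0.115, 0.993, 0.001, 0.001]
ft_force: [1.0, 2.4, 5.7]
width: 0.0356
finger_force: 59.6
```

apply_moves(commands=[2.5,0,0,-1,0,2.5,0,0,-2.5,0,2.5,0,0,-4.5,0,2.5,0,0,-7,0,2.5,0,0,-9.5,0,2.5,0,0,-11.5,0,2.5,0,0,-12.7,0,2.5,0,0,-12.9,0,2.5,0,0,-12.9,0,2.5,0,0,-12.9,0])

```text
time_s: 5.35
tcp_pos: [0.4477, 0.3413, 0.2834]
ee_rot: [0.115, 0.993, -0.001, -0.001]
ft_force: [0.4, 0.3, -3.6]
width: 0.036
finger_force: 59.3
```

Run:
```python
from fit import *
s=r.observe();print({k:np.round(s[k],4) for k in("time_s","tcp_pos","ee_rot","ft_force","wrist_torque","width")})
x=np.array([.373,-.188]);d=x-s["tcp_pos"][:2]
from scipy.spatial.transform import Rotation as Ro
M=Ro.from_quat(s["ee_rot"]).as_matrix();print("shift tool",M.T@np.array([*d,0]), "yaw",np.arctan2(-M[0,1],M[1,1]))
```

```text
{'time_s': np.float64(5.35), 'tcp_pos': array([0.4477, 0.3413, 0.2834]), 'ee_rot': array([ 1.151e-01,  9.933e-01, -6.000e-04, -6.000e-04]), 'ft_force': array([ 0.4156,  0.2663, -3.6112]), 'wrist_torque': array([ 0.0074,  0.0116, -0.0057]), 'width': np.float64(0.036)}
shift tool [-0.04832587 -0.53237225  0.00067265] yaw -0.2307916908292175
```

apply_moves(commands=[2.5,-0.1,-1.2,0,0,2.5,-0.3,-3.7,0,0,2.5,-0.7,-7.2,0,0,2.5,-1.0,-11,0,0,2.5,-1.4,-15,0,0,2.5,-1.7,-19,0,0,2.5,-2.1,-23,0,0,2.5,-2.4,-27,0,0,2.5,-2.8,-31,0,0,2.5,-3.2,-35,0,-0.01,2.5,-3.5,-39,0,-0.02,2.5,-3.9,-43,0,-0.03,2.5,-4.2,-46.8,0,-0.03,2.5,-4.5,-49.8,0,-0.03,2.5,-4.7,-52,0,-0.03,2.5,-4.8,-53.0,0,-0.03,2.5,-4.8,-53.2,0,-0.03,2.5,-4.8,-53.2,0,-0.03,2.5,-4.8,-53.2,0,-0.03])

```text
time_s: 7.72
tcp_pos: [0.3731, -0.1867, 0.2843]
ee_rot: [0.1, 0.995, 0.0, 0.0]
ft_force: [-0.1, -1.1, -4.8]
width: 0.0358
finger_force: 59.4
```

Run:
```python
from fit import *
s=r.observe();print({k:np.round(s[k],4) for k in("time_s","tcp_pos","ee_rot","ft_force","wrist_torque","width")})
S=r.grab_frame("scene");T=r.grab_frame("top")
def c(p,x,y,w,h):return cv2.resize(p["image"][y:y+h,x:x+w],(400,400),interpolation=cv2.INTER_CUBIC)
cv2.imwrite("pics/a3.png",np.hstack([c(S,225,155,90,90),c(T,260,150,90,90)])[...,::-1])
```

```text
{'time_s': np.float64(7.725), 'tcp_pos': array([ 0.3731, -0.1867,  0.2843]), 'ee_rot': array([9.97e-02, 9.95e-01, 1.00e-04, 0.00e+00]), 'ft_force': array([-0.0542, -1.1114, -4.8358]), 'wrist_torque': array([ 0.0495, -0.011 ,  0.034 ]), 'width': np.float64(0.0358)}
```

View pics/a3.png

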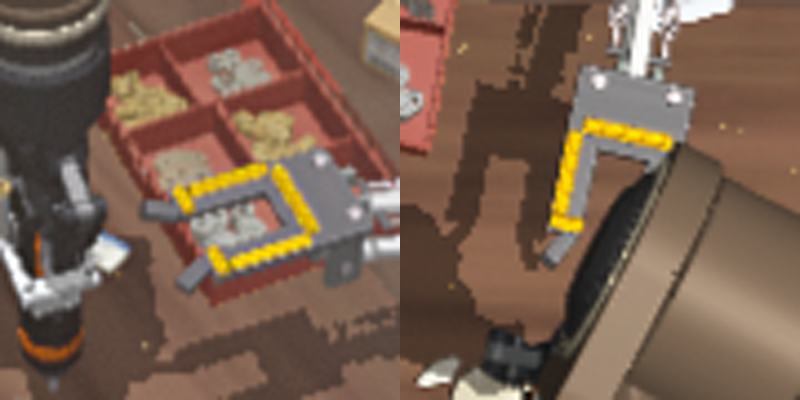

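The scene view shows the driver held upright at (50,280) in the left crop, with the fork mouth to its right at (185,245). I'll refit the fork with wider bounds and overlay the model predictions as a check.

Run:
```python
from fit import *
S=r.grab_frame("scene");T=r.grab_frame("top")
S0=dict(S);T0=dict(T)
S0["image"]=cv2.imread("pics/s1.png")[...,::-1];T0["image"]=cv2.imread("pics/t1.png")[...,::-1]
bS=(245,175,70,55);bT=(280,160,60,60)
def fk(views,zs):
    obs=[np.clip(yellow(p,b)*1.3,0,1) for p,b in views]
    def cost(v):
        x,y,z,yaw,w,xf,inn=v;c,s=np.cos(yaw),np.sin(yaw)
        a=[(xf,inn),(inn,inn),(inn,-inn),(xf,-inn),(xf,-inn-w),(inn+w,-inn-w),(inn+w,inn+w),(xf,inn+w)]
        P=[[[x+c*i-s*j,y+s*i+c*j,z] for i,j in a]]
        return sum(np.abs(fill(p,P,b)-o).sum() for (p,b),o in zip(views,obs))
    res=differential_evolution(cost,[(.47,.53),(-.24,-.19),zs,(-.3,-.1),(.003,.014),(-.05,-.015),(.023,.031)],seed=2,maxiter=150,popsize=10,tol=1e-7)
    print(np.round(res.x,4),round(res.fun,1),sum(o.sum() for o in obs));return res.x
v=fk([(S0,bS),(T0,bT)],(.235,.275));fk([(S0,bS)],(.2529,.2531));fk([(T0,bT)],(.2529,.2531))
t=r.observe()["tcp_pos"]
im=cv2.resize(S["image"][155:255,215:315],(600,600),interpolation=cv2.INTER_CUBIC)[...,::-1].copy()
def dr(P,col):
    q=np.array([(proj(S,X)-[215,155]+.5)*6 for X in P]);cv2.polylines(im,[np.round(q*8).astype(np.int32)],True,col,1,cv2.LINE_AA,3)
sq=lambda x,y,yaw,l,z:[boxpts(x,y,yaw,l,l,z,z)[i] for i in(0,2,6,4)]
zb=t[2]-.021
dr(sq(t[0],t[1],-.2,.048,zb),(0,255,0));dr(sq(t[0],t[1],-.2,.048,zb+.008),(0,255,0))
dr(sq(v[0],v[1],v[3],.052,.2505),(255,0,255))
cv2.imwrite("pics/a4.png",im);print(zb)
```

```text
[ 0.5001 -0.2141  0.2556 -0.2029  0.0089 -0.0352  0.0271] 161.9 462.72797
[ 0.503  -0.2127  0.2529 -0.2002  0.0091 -0.0357  0.0269] 79.4 221.499
[ 0.4999 -0.2141  0.253  -0.2027  0.009  -0.0348  0.0272] 65.9 241.22899
0.26332810746210294
```

View pics/a4.png

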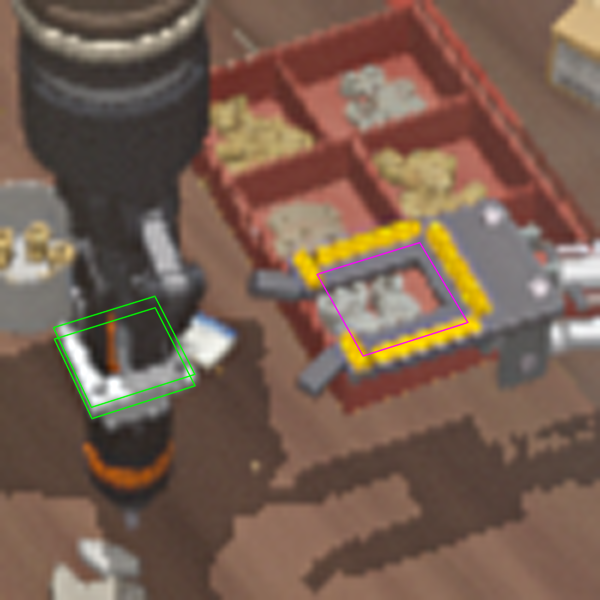

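Both overlays agree with the image to about one pixel: flange at (125,355), seat at (395,300). The tool is laterally in line, so I'll slide in along the fork.

apply_moves(commands=[2.5,-1,0,0,0,2.5,-2.5,0,0,0,2.5,-4,0,0,0,2.5,-5.5,0,0,0,2.5,-6.8,0,0,0,2.5,-7.8,0,0,0,2.5,-8.8,0,0,0,2.5,-9.8,0,0,0,2.5,-10.7,0,0,0,2.5,-11.5,0,0,0,2.5,-12.2,0,0,0,2.5,-12.8,0,0,0,2.5,-13.1,0,0,0,2.5,-13.1,0,0,0,2.5,-13.1,0,0,0])

```text
time_s: 9.8
tcp_pos: [0.5012, -0.2134, 0.2843]
ee_rot: [0.1, 0.995, 0.0, -0.0]
ft_force: [0.2, 0.4, -4.0]
width: 0.036
finger_force: 59.5
```

Run:
```python
from fit import *
s=r.observe();print({k:np.round(s[k],4) for k in("time_s","tcp_pos","ee_rot","ft_force","wrist_torque","width")})
S=r.grab_frame("scene");T=r.grab_frame("top")
def c(p,x,y,w,h):return cv2.resize(p["image"][y:y+h,x:x+w],(400,400),interpolation=cv2.INTER_CUBIC)
cv2.imwrite("pics/a5.png",np.hstack([c(S,245,165,70,70),c(T,270,150,70,70)])[...,::-1])
```

```text
{'time_s': np.float64(9.8), 'tcp_pos': array([ 0.5012, -0.2134,  0.2843]), 'ee_rot': array([ 1.003e-01,  9.950e-01,  0.000e+00, -1.000e-04]), 'ft_force': array([ 0.2354,  0.4194, -4.0364]), 'wrist_torque': array([ 0.0351, -0.026 ,  0.056 ]), 'width': np.float64(0.036)}
```

View pics/a5.png

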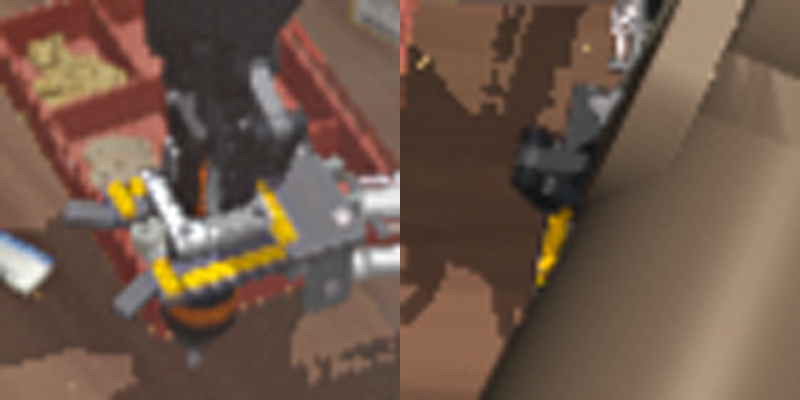

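The neck is between the prongs, with the flange above the seat at left crop (200,225) and no side force. Now I'll lower gently.

apply_moves(commands=[2.5,0,0,0.2,0,2.5,0,0,0.4,0,2.5,0,0,0.6,0,2.5,0,0,0.75,0,2.5,0,0,0.9,0,2.5,0,0,1.0,0,2.5,0,0,1.0,0,2.5,0,0,1.0,0])

```text
time_s: 10.9
tcp_pos: [0.5014, -0.2135, 0.2743]
ee_rot: [0.1, 0.995, -0.0, 0.0]
ft_force: [-0.3, -1.0, -4.3]
width: 0.0356
finger_force: 59.5
```

apply_moves(commands=[2.5,0,0,0.1,0,2.5,0,0,0.2,0,2.5,0,0,0.25,0,2.5,0,0,0.3,0,2.5,0,0,0.3,0])

```text
time_s: 11.52
tcp_pos: [0.5013, -0.2134, 0.2714]
ee_rot: [0.1, 0.995, -0.0, 0.0]
ft_force: [-0.8, 0.1, -2.1]
width: 0.0362
finger_force: 59.9
```

```bash
cat > look.py <<'E'
from fit import *
s=r.observe();print({k:np.round(s[k],4) for k in("time_s","tcp_pos","ft_force","wrist_torque")})
S=r.grab_frame("scene")
b=(245,175,70,70);o=yellow(S,b)
S0=dict(S);S0["image"]=cv2.imread("pics/s1.png")[...,::-1]
ys,xs=np.nonzero(o>.4);y0,x0=np.nonzero(yellow(S0,b)>.4)
print("yellow now: n,meanxy,xmin,xmax,ymax",len(xs),xs.mean()+245,ys.mean()+175,xs.min()+245,xs.max()+245,ys.max()+175,"before",x0.max()+245,y0.max()+175,x0.min()+245)
E
python3 look.py; for i in 1 2 3; do python3 -c "from cell import r;print(r.observe()['ft_force'])"; done
```

```text
{'time_s': np.float64(11.525), 'tcp_pos': array([ 0.5013, -0.2134,  0.2714]), 'ft_force': array([-0.7942,  0.14  , -2.1116]), 'wrist_torque': array([ 0.0168,  0.324 , -0.0466])}
yellow now: n,meanxy,xmin,xmax,ymax 115 280.7130434782609 207.02608695652174 264 296 216 before 296 216 264
[-1.71091029 -0.01296044 -1.10870375]
[-1.71091029 -0.01296044 -1.10870375]
[-1.71091029 -0.01296044 -1.10870375]
```

apply_moves(commands=[2.5,0.1,0,0.1,0,2.5,0.15,0,0.25,0,2.5,0.2,0,0.4,0,2.5,0.27,0,0.55,0,2.5,0.33,0,0.7,0,2.5,0.38,0,0.85,0,2.5,0.42,0,1.0,0,2.5,0.42,0,1.0,0,2.5,0.42,0,1.0,0,2.5,0.42,0,1.0,0])

```text
time_s: 12.82
tcp_pos: [0.4973, -0.2126, 0.2613]
ee_rot: [0.1, 0.995, -0.0, -0.0]
ft_force: [0.8, -0.8, -1.2]
width: 0.036
finger_force: 59.2
```

```bash
python3 look.py
python3 - <<'E'
from fit import *
S=r.grab_frame("scene")
im=cv2.resize(S["image"][165:235,240:310],(600,600),interpolation=cv2.INTER_CUBIC)[...,::-1]
cv2.imwrite("pics/a6.png",im);print(r.observe()["ft_force"],r.observe()["wrist_torque"])
E
```

```text
{'time_s': np.float64(12.825), 'tcp_pos': array([ 0.4973, -0.2126,  0.2613]), 'ft_force': array([ 0.7926, -0.7754, -1.2118]), 'wrist_torque': array([-0.1751, -0.2542, -0.0206])}
yellow now: n,meanxy,xmin,xmax,ymax 112 278.86607142857144 209.17857142857144 263 294 219 before 296 216 264
[ 1.17565401 -0.40319774 -1.28921258] [-0.10815884 -0.22724936 -0.0262068 ]
```

View pics/a6.png

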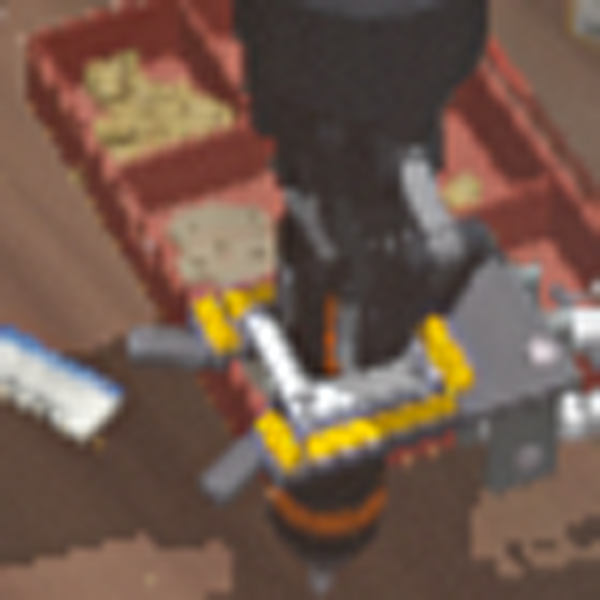

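The flange is inside the lips at (340,390), and the arm has begun to sink. I'll keep following the arc.

apply_moves(commands=[2.5,-0.02,-0.03,0.1,0,2.5,0.02,-0.04,0.22,0,2.5,0.06,-0.04,0.35,0,2.5,0.1,-0.04,0.5,0,2.5,0.13,-0.04,0.62,0,2.5,0.17,-0.04,0.75,0,2.5,0.2,-0.04,0.9,0,2.5,0.22,-0.04,1.0,0,2.5,0.22,-0.04,1.0,0,2.5,0.22,-0.04,1.0,0,2.5,0.22,-0.04,1.0,0,2.5,0.22,-0.04,1.0,0])

```text
time_s: 14.42
tcp_pos: [0.495, -0.2126, 0.2513]
ee_rot: [0.1, 0.995, -0.0, -0.0]
ft_force: [-1.9, 0.2, -0.0]
width: 0.0356
finger_force: 60.1
```

```bash
python3 look.py;python3 - <<'E'
from h import *
a=[]
for i in range(8):
    r.grab_frame("scene");s=r.observe();a.append([*s["ft_force"],*s["wrist_torque"]])
print(np.round(np.mean(a,0),3),np.round(np.std(a,0),2))
E
```

```text
{'time_s': np.float64(14.425), 'tcp_pos': array([ 0.495 , -0.2126,  0.2513]), 'ft_force': array([-1.9441,  0.2471, -0.0099]), 'wrist_torque': array([ 0.0959,  0.5049, -0.0508])}
yellow now: n,meanxy,xmin,xmax,ymax 111 277.8828828828829 212.38738738738738 262 293 221 before 296 216 264
[-2.597  0.903  0.155  0.058  0.529 -0.025] [0.36 0.63 0.53 0.02 0.02 0.04]
```

apply_moves(commands=[2.5,0.04,0.02,0,0,2.5,0.08,0.02,0,0,2.5,0.08,0.02,0,0,2.5,0.08,0.02,0,0,2.5,0.08,0.02,0,0])

```text
time_s: 15.5
tcp_pos: [0.4947, -0.2123, 0.2514]
ee_rot: [0.1, 0.995, -0.0, 0.0]
ft_force: [1.0, -0.4, -0.9]
width: 0.0359
finger_force: 59.1
```

```bash
cat > ft.py <<'E'
from h import *
a=[]
for i in range(8):
    r.grab_frame("scene");s=r.observe();a.append([*s["ft_force"],*s["wrist_torque"]])
print(np.round(np.mean(a,0),3),np.round(np.std(a,0),2),s["time_s"],s["tcp_pos"])
E
python3 ft.py
```

```text
[ 1.98  -0.715 -1.156 -0.225 -0.455  0.035] [0.42 0.71 0.27 0.02 0.03 0.04] 15.9 [ 0.49435991 -0.21217623  0.25129585]
```

apply_moves(commands=[2.5,-0.03,0,0.1,0,2.5,-0.01,0,0.2,0,2.5,0.02,0,0.3,0,2.5,0.05,0,0.4,0,2.5,0.07,0,0.5,0,2.5,0.07,0,0.5,0,2.5,0.07,0,0.5,0])

```text
time_s: 16.77
tcp_pos: [0.4935, -0.212, 0.2463]
ee_rot: [0.1, 0.995, 0.0, -0.0]
ft_force: [-0.5, -0.1, 0.3]
width: 0.0355
finger_force: 59.6
```

```bash
python3 ft.py
```

```text
[-1.282  0.834 -0.156  0.017  0.226 -0.012] [0.48 0.58 0.63 0.03 0.04 0.03] 17.175 [ 0.49353899 -0.21203367  0.24630697]
```

apply_moves(commands=[2.5,0.04,0,0.1,0,2.5,0.07,0,0.2,0,2.5,0.09,0,0.3,0,2.5,0.09,0,0.3,0,2.5,0.09,0,0.3,0])

```text
time_s: 17.8
tcp_pos: [0.4929, -0.2119, 0.2433]
ee_rot: [0.1, 0.995, -0.0, 0.0]
ft_force: [-0.2, -0.0, -0.3]
width: 0.0356
finger_force: 59.4
```

```bash
python3 ft.py; python3 ft.py
```

```text
[ 0.911 -0.098 -0.024 -0.07  -0.204  0.016] [0.56 0.39 0.35 0.02 0.05 0.02] 18.2 [ 0.49287231 -0.21191236  0.24336122]
[ 1.154 -0.105 -0.272 -0.072 -0.309  0.035] [0.43 0.42 0.35 0.03 0.02 0.02] 18.6 [ 0.49285444 -0.21191079  0.24336052]
```

apply_moves(commands=[2.5,-0.03,0,0.05,0,2.5,-0.03,0,0.05,0,2.5,-0.03,0,0.05,0,2.5,-0.03,0,0.05,0,3.6,-0.03,0,0.05,0,3.65,-0.03,0,0.05,0,3.7,-0.03,0,0.05,0,3.8,-0.03,0,0.05,0,3.9,-0.03,0,0.05,0,4.0,-0.03,0,0.05,0,4.0,-0.03,0,0.05,0,4.0,-0.03,0,0.05,0], force=20)

```text
time_s: 20.1
tcp_pos: [0.493, -0.2119, 0.2428]
ee_rot: [0.1, 0.995, -0.0, -0.0]
ft_force: [-0.3, 0.2, 0.3]
width: 0.04
finger_force: 0.0
```

```bash
python3 look.py; python3 ft.py; python3 look.py
```

```text
{'time_s': np.float64(20.1), 'tcp_pos': array([ 0.493 , -0.2119,  0.2428]), 'ft_force': array([-0.273 ,  0.1802,  0.2626]), 'wrist_torque': array([-0.0064, -0.0353, -0.0007])}
yellow now: n,meanxy,xmin,xmax,ymax 107 276.607476635514 213.9626168224299 261 292 223 before 296 216 264
[ 0.385 -0.023  0.163  0.02  -0.006  0.011] [0.56 0.51 0.44 0.01 0.02 0.04] 20.55 [ 0.49305031 -0.21194864  0.2428071 ]
{'time_s': np.float64(20.55), 'tcp_pos': array([ 0.4931, -0.2119,  0.2428]), 'ft_force': array([ 0.2889, -0.448 ,  0.1282]), 'wrist_torque': array([ 0.015 , -0.0345,  0.0066])}
yellow now: n,meanxy,xmin,xmax,ymax 108 276.68518518518516 213.99074074074073 261 292 223 before 296 216 264
```

Released: no force on the tool, and the arm isn't moving. I'll open the fingers evenly, then go straight up.

apply_moves(commands=[4.5,0,0,0,0,5.2,0,0,0,0,6,0,0,0,0,6.8,0,0,0,0,6.8,0,0,0,0,6.8,0,0,-1,0,6.8,0,0,-2.5,0,6.8,0,0,-4.5,0,6.8,0,0,-7,0,6.8,0,0,-10,0,6.8,0,0,-13,0,6.8,3,0,-14,0,6.8,7,0,-14,0,6.8,11,0,-14,0,6.8,15,0,-14,0,6.8,18,0,-14,0,6.8,19,0,-14,0,6.8,19,0,-14,0])

```text
time_s: 22.85
tcp_pos: [0.307, -0.1742, 0.3837]
ee_rot: [0.1, 0.995, -0.0, 0.001]
ft_force: [0.9, 0.5, -0.2]
width: 0.0676
finger_force: 0.0
```

```bash
python3 look.py; python3 ft.py; python3 look.py
python3 - <<'E'
from h import *
S=r.grab_frame("scene");T=r.grab_frame("top")
def c(p,x,y,w,h):return cv2.resize(p["image"][y:y+h,x:x+w],(400,400),interpolation=cv2.INTER_CUBIC)
cv2.imwrite("pics/a7.png",np.hstack([c(S,235,165,80,80),c(T,265,145,80,80)])[...,::-1])
E
```

```text
{'time_s': np.float64(22.85), 'tcp_pos': array([ 0.307 , -0.1742,  0.3837]), 'ft_force': array([ 0.9122,  0.5489, -0.2322]), 'wrist_torque': array([-0.0018, -0.0177,  0.0236])}
yellow now: n,meanxy,xmin,xmax,ymax 128 277.9296875 213.9609375 261 292 223 before 296 216 264
[ 0.241  0.029 -0.165  0.002 -0.016 -0.004] [0.41 0.56 0.57 0.03 0.03 0.03] 23.3 [ 0.30721353 -0.17410679  0.38253616]
{'time_s': np.float64(23.3), 'tcp_pos': array([ 0.3072, -0.1741,  0.3825]), 'ft_force': array([ 0.6462, -0.6191,  0.3456]), 'wrist_torque': array([-0.0432, -0.0156, -0.0119])}
yellow now: n,meanxy,xmin,xmax,ymax 127 277.9685039370079 213.89763779527559 261 292 223 before 296 216 264
```

View pics/a7.png

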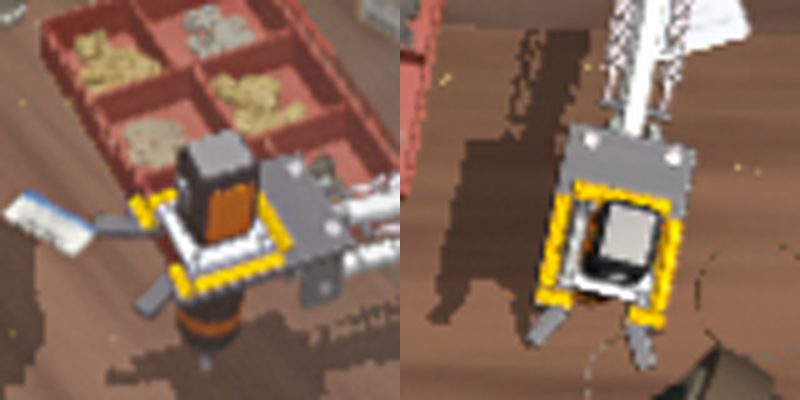

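The driver hangs upright with its flange inside the yellow lips in both views (left 215,245; right 615,245). It is still, and the robot is clear.

```bash
python3 -c "from cell import r;print(r.hand_in())"
```

```text
the job is handed in; nothing more can be done
None
```

The driver hangs upright and still in the balance arm's fork, its flange inside the yellow lips; I let go only once the arm carried the weight, touched nothing else, and handed in at about 23 s.

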